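Load the detergent cartridge and hold the priming key

TASK

Load the dosing unit and prime it: slide the blue detergent cartridge down into the unit's bay until it sits fully home, then take the orange key from the stand, push it fully home into the keyhole on top of the unit (the pins are sticky, so wiggle it a little if it hangs up), and turn it a quarter turn clockwise, seen from above, against its return spring. Finish while still gripping the key and holding it turned, with the cartridge still home; leave the green cartridge and the grey key where they stand.

Things in the scene. Friction and masses are not known exactly. Their poses are not given: they have to be found in the camera images.
- cartridge: blue detergent cartridge with a white band near the top, a loose upright box with slightly rounded edges, 36 (its x) x 70 (its y) x 130 (z) mm, about 0.35 kg; stands on the work surface to the left. Origin at the centre of its underside, z up. A half turn about z makes no difference.
- green_cartridge: same shape and size as the blue cartridge but green; a bystander standing on the work surface at the other of two places on the left, which may be swapped. Origin at the centre of its underside. To be left alone.
- dispenser: white dosing unit fixed to the surface, 140 (its x) x 240 (its y) x 120 (z) mm, flat top, blue strip on the front (-x) face. Origin at the centre of its underside, z up. The bay opens in the top at its +y half, the keyhole lies in a 60 mm square steel plate at its -y half.
- bay_mouth (a point): centre of the bay's mouth, level with the dispenser's top (120 mm up), axes as the dispenser's. The bay is a vertical pocket 40 (x) x 74 (y) mm, 75 mm deep, rim chamfered 4 mm: the cartridge fits with its x along the dispenser's x, either way round, 2 mm free on each side. Home: its underside 75 mm below this point, its top 55 mm above.
- key: loose key, 50 g, upright, blade down, in a slot of the stand on the right (slots may be swapped). Origin at the blade's tip, z up. From the tip up: steel blade 16 (x) x 5 (y) mm to 20 mm, lower corners rounded 4 mm; round neck, 5 mm thick, to 36 mm; orange bow 34 (x) x 10 (y) mm to 76 mm: grip across the 10 mm. May lean 3 degrees. Half turn about z: no difference.
- grey_key: same key with a grey bow, in the other slot of the stand, 84 mm away along the keys' width (x). To be left alone. Origin at the centre of its blade tip.
- key_stand: dark wooden block fixed to the work surface, 150 (x) x 50 (y) x 34 (z) mm, origin at the centre of its underside. Two slots, 84 mm apart along its x, each 24 mm deep, hold the keys with their x along the block's x and their tips 10 mm above the work surface.
- keyhole (a point): centre of the keyhole, level with the dispenser's top (120 mm up), axes as the dispenser's. Slot 18 (along x) x 7 (y) mm, 3 mm chamfer, in a 6 mm fixed plate; below it a turning plug with a slot 18.6 x 7.4 mm. The key enters upright, its x along the dispenser's x, either way round. The blade has to pass wholly below the plate (tip 26 mm down) before the key can turn.
- key_home (a point): floor of the plug's slot, 30 mm straight below the keyhole: the key's tip rests here when fully home, its bow then 6 mm clear of the plate. On the way, two sticky sprung pins in the ends of the slot meet the tip about 14 and 20 mm below the plate's top and must be pushed aside: some 3 to 17 N of push, less when the key is wiggled 1 mm to and fro along the slot.
- plug (a joint): angle of the lock's plug, rad: 0 at rest, where the key enters; grows as the key turns clockwise seen from above; stop at 1.66. A quarter turn is 1.57; 1.3 or more counts. A spring drives it back (0.04 N m at rest, 0.12 N m at the stop) when the key is let go. The key has about 0.15 rad of play in the plug: turn the gripper a little past a quarter.

How it is judged:
By the outcome, as a careful person would: the job done as asked, in the order asked, and still so for the second after the job is handed in, while the arm keeps its last pose, push and grip.
It also fails if it takes over 69 s, if anything falls off the work surface, if the arm or the gripper's body presses on something with over 40 N, if the wrist force passes 120 N, or if a joint passes its speed limit or range.

ROBOT

A 7-joint arm with a two-finger parallel gripper is mounted at the origin on the work surface. World frame = base frame: x ahead of the robot, y to its left, z up, the work surface at z = 0. Lengths are in m, angles in rad, forces in N, time in s.
With the tool pointing down it reaches from about 0.4 to 0.9 m from the base axis. Payload 5.5 kg.
Tool frame: the origin (TCP) lies on the mounting face of the last link; the fingertips stand 173 mm ahead of it and the grasp point (between the pads) lies 155 mm ahead of it; z points along the fingers, y is the line along which they close (so a half turn about z gives the same grasp; the last joint's range is limited). The gripper opens to 85 mm and grips with 20 to 120 N. Pads are 22 mm wide; open, the fingers measure 114 mm over their backs; the gripper's body (76 mm by 85 mm) begins 54 mm behind the grasp point. The pads swing forward as they close: fully open they stand 13 mm farther back than shut.
Start: joints at [1.559, 0.501, -0.427, 1.55, 0.221, 1.138, -0.21], TCP at [0.176, -0.626, 0.405] pointing down, gripper open.
Joint ranges: [-2.88, 2.88], [-0.31, 2.03], [-1.54, 1.56], [0.2, 2.42], [-1.41, 4.55], [0.19, 2.02], [-2.57, 2.57]. Speed limits (rad/s): [2.57, 2.57, 3.14, 3.14, 3.14, 3.14, 3.14].

INTERFACE

Orientations are given as a unit quaternion [w, x, y, z].
In Python, from plant import monitor, viewer, arm gives the robot as it stands. The module is installed in compiled form; this text tells all that it offers.
- The arm moves only by the tool play_rows, never from a script. Its argument "targets" is a list that holds one entry, the list of rows, each a list of 7 numbers: the shift along the tool's x, y, z in units of 0.025 m (1.0 is 0.025 m), then the turn, a rotation vector about the tool's x, y, z in units of 8 degrees (1.0 is 8 degrees), then the opening, from 0 (shut) to 1 (fully open). In form: [[[x, y, z, rx, ry, rz, grip], ...]]. A call has 1 to 10 rows; each row shifts and turns the commanded pose from where the row before left it, along the tool's axes as they then stand; what a row does not reach is not made up. A row lasts 1/10 s, in which the tool goes at most 50 mm and 8.59 degrees, less where a joint would pass 70% of its speed; a pose out of reach is approached as far as the arm can. A call with a number of a shift or a turn outside -1 to 1 is refused whole. A call with a gripper value outside its range is refused whole. The fingers move at their own pace and stop on an object; "grip_force" is the grip in N (left out, the last holds). Time passes only in rows, so rows that do not move let the fingers close. It gives the time, the measured TCP pose, the force, the opening and the grip force at its end, in the units of the state.
- monitor.get_state(): the state, without advancing time (a new reading comes with each control period).
- viewer.get_image(name): name is "side" or "top"; returns the picture (480x640x3 uint8, red, green, blue); there is no depth.
- viewer.camera_info(name): a dict with "fx", "fy", "cx", "cy" (pixels), "extrinsics" (4x4, takes a point from world to camera coordinates). Camera axes: x right, y up, looking along -z (the intrinsics and any distortion apply to the point x, -y, -z); pixel columns grow to the right and rows downward; lengths in m; the calibration is good to about 2 mm. A picture is of the moment at which its call begins. camera_info takes no time and is no camera call.
- arm.job_done(): hands the job in; it is judged then, once.
The state is a dict: "t": time; "joint_positions": joint angles; "qd": joint speeds; "joint_efforts": joint torques, N m; "tool_pos": TCP position; "tcp_rot": TCP orientation; "ft_force": force on the tool from outside, world axes, zero at the start; "torque": the same for the moment, N m; "width": finger opening in m; "finger_force": force on a finger pad.
Only numpy, scipy, OpenCV 4.12 (cv2) and the standard library are available. Lean on these libraries where they do the work, as an engineer would, in place of code of your own. Each camera call takes 0.05 s, during which the arm holds its last target. There are 200 camera calls.

## Working session

There is one attempt and no reset: what is moved stays moved. The work goes in short steps, Python scripts to look and compute and a tool call to move; the robot and the scene stay as the last step left them, time stands still between calls to the robot, and variables do not carry over. Pictures are saved under pics/ and viewed, at most 10 in all, crops included, and the job is handed in when it is done.

Besides the shell and the picture viewer there is one more tool, called after "Emit:" as name(argument=value, ...) on one line, values as JSON. play_rows: Moves the arm, as the interface text tells. Shifts and turns lie within -1 to 1; 1 stands for 0.025 m of shift or 8 degrees of turn. Its arguments: {"type":"object","properties":{"targets":{"type":"array","items":{"type":"array","items":{"type":"array","items":{"type":"number","minimum":-1,"maximum":1}}}},"grip_force":{"type":"number"}},"required":["targets"]}

```bash
mkdir -p pics; python3 - <<'E'
from plant import monitor, viewer
import cv2,json
for n in("side","top"):
    cv2.imwrite(f"pics/{n}0.png",viewer.get_image(n)[:,:,::-1]); 
    i=viewer.camera_info(n); print(n,i)
s=monitor.get_state();print(s)
E
```

```text
side {'fx': 503.1207606323585, 'fy': 503.1207606323585, 'cx': 317.6923179407985, 'cy': 231.95444125856503, 'extrinsics': array([[ 0.85618952, -0.51630852, -0.01910531, -0.44749415],
       [ 0.38825584,  0.61856347,  0.68310807, -0.28770603],
       [-0.34087667, -0.59228772,  0.73006736, -0.83182765],
       [ 0.        ,  0.        ,  0.        ,  1.        ]])}
top {'fx': 497.68426118176444, 'fy': 497.68426118176444, 'cx': 322.25658668649027, 'cy': 251.23341021879932, 'extrinsics': array([[ 0.02180665, -0.99972261, -0.00889847, -0.02653885],
       [ 0.99467176,  0.02079773,  0.100973  , -0.55130128],
       [-0.10075992, -0.01105294,  0.99484937, -0.98499492],
       [ 0.        ,  0.        ,  0.        ,  1.        ]])}
{'t': 0.1, 'joint_positions': array([ 1.55917701,  0.50175914, -0.42678091,  1.55134626,  0.22078468,
        1.13831283, -0.210299  ]), 'qd': array([ 0.00046391, -0.00202914, -0.00201329, -0.00329852, -0.00095692,
       -0.00024942,  0.00058644]), 'joint_efforts': array([-1.08469126e-02, -5.70806801e+01, -5.83862230e+00, -2.81746083e+01,
        1.05588869e-02,  5.65213733e-03, -1.85314667e-05]), 'tool_pos': array([ 0.17624491, -0.62531385,  0.40375694]), 'tcp_rot': array([-8.84427077e-04,  9.90572395e-01,  1.36987372e-01, -9.15422363e-05]), 'ft_force': array([-0.00474439,  0.31080837,  0.70010973]), 'torque': array([-0.01259899,  0.00223122, -0.01294954]), 'finger_force': 0.0, 'width': 0.08546721074248263}
```

View pics/side0.png

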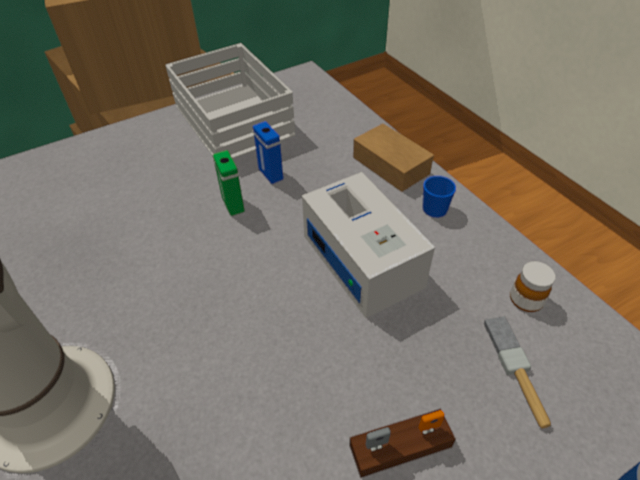

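View pics/top0.png

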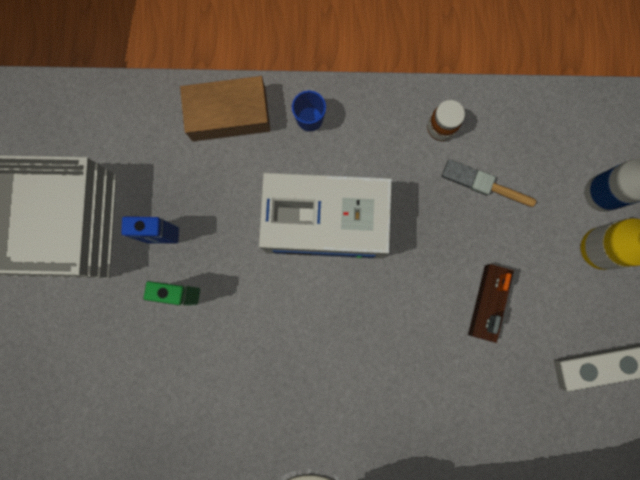

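The side view shows blue cartridge (267,150), green (229,182), the dispenser (365,240), and orange key (432,420). In the top view: blue (141,226), green (163,292), keyhole (357,214), bay (292,211), orange key (505,281). Next I'll look closer.

```bash
cat > h.py <<'E'
import numpy as np, cv2
from plant import monitor, viewer
def ray(n,px):
    i=viewer.camera_info(n);E=i["extrinsics"];R=E[:3,:3];c=-R.T@E[:3,3]
    d=np.array([(px[0]-i["cx"])/i["fx"],-(px[1]-i["cy"])/i["fy"],-1]);return c,R.T@d
def onz(n,px,z):
    c,d=ray(n,px);return (c+d*(z-c[2])/d[2])[:2]
def proj(n,p):
    i=viewer.camera_info(n);q=i["extrinsics"]@np.r_[p,1]
    return np.array([i["cx"]-i["fx"]*q[0]/q[2], i["cy"]+i["fy"]*q[1]/q[2]])
def tri(pt,ps):
    A=[];b=[]
    for n,p in(("top",pt),("side",ps)):
        c,d=ray(n,p);d/=np.linalg.norm(d);M=np.eye(3)-np.outer(d,d);A.append(M);b.append(M@c)
    A=np.vstack(A);b=np.hstack(b);x=np.linalg.lstsq(A,b,rcond=None)[0];return x,np.linalg.norm(A@x-b)
E
python3 - <<'E'
from h import *
t=cv2.imread("pics/top0.png");s=cv2.imread("pics/side0.png")
def crop(im,x,y,w,h,k):return cv2.resize(im[y:y+h,x:x+w],None,fx=k,fy=k,interpolation=cv2.INTER_CUBIC)
a=crop(t,250,165,150,100,5);cv2.imwrite("pics/c1.png",a)
b=crop(s,295,165,150,115,5);cv2.imwrite("pics/c2.png",b)
c=np.vstack([np.hstack([crop(t,110,200,100,75,4),crop(t,460,255,100,75,4)]),np.hstack([crop(s,205,115,100,75,4),crop(s,345,400,100,75,4)])])
cv2.imwrite("pics/c3.png",c)
E
```

```text
(no output)
```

View pics/c1.png

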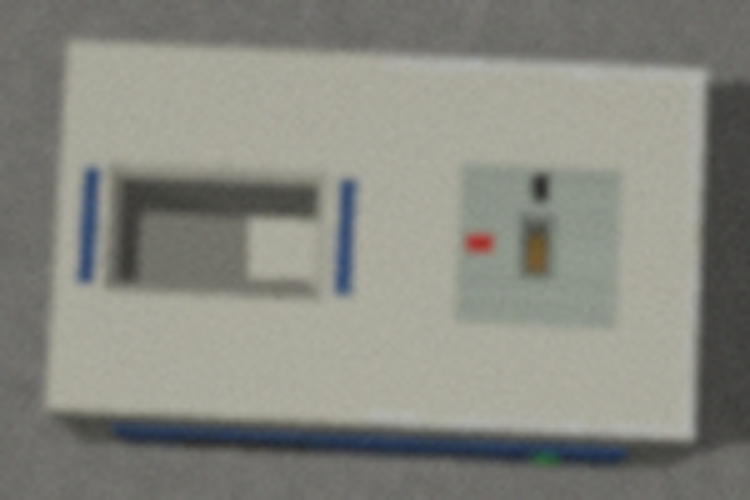

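View pics/c2.png

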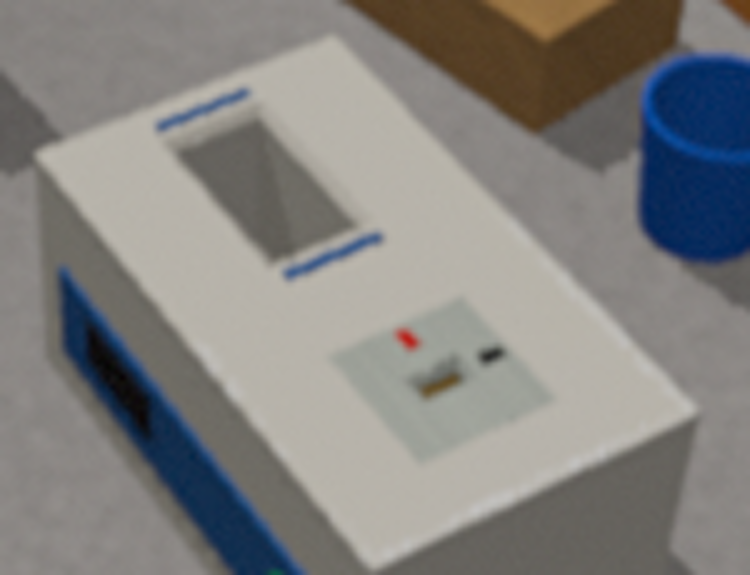

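View pics/c3.png

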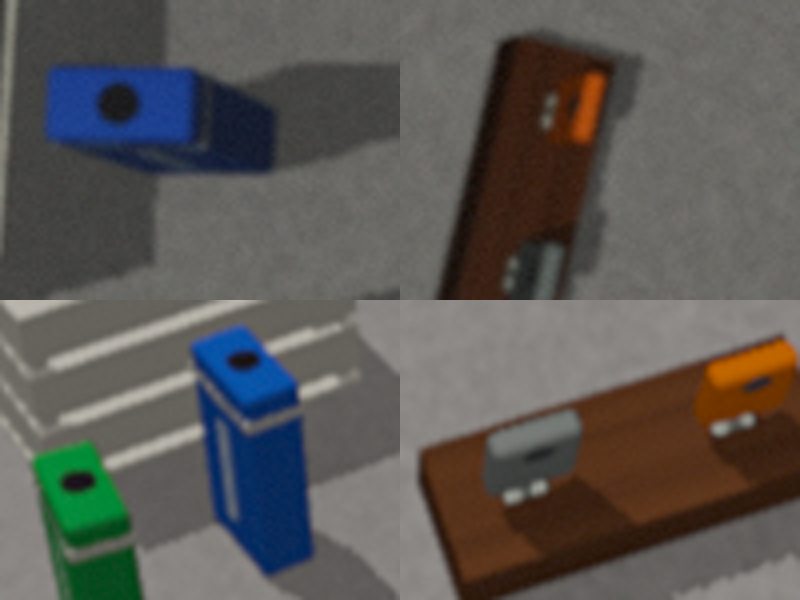

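c1 and c2 show the dispenser's top corners, plate, bay and strips. c3 shows both cartridges with black caps at centre, and both keys with the bow top faces lit. I'll fit planar poses from these points.

```bash
python3 - <<'E'
from h import *
def U(p,x,y,k):return (np.array(p,float)+.5)/k-.5+[x,y]
def fit(m,w):
    m=np.array(m,float);w=np.array(w);mc=m.mean(0);wc=w.mean(0)
    H=(m-mc).T@(w-wc);a=np.arctan2(H[0,1]-H[1,0],H[0,0]+H[1,1])
    R=np.array([[np.cos(a),-np.sin(a)],[np.sin(a),np.cos(a)]]);t=wc-R@mc
    return t,a,np.round(1000*(w-(m@R.T+t)),1).tolist(),R
C=[(.07,.12),(.07,-.12),(-.07,-.12),(-.07,.12)]
T=[U(p,250,165,5) for p in[(68,38),(708,68),(695,440),(47,408)]]
S=[U(p,295,165,5) for p in[(332,37),(697,410),(375,570),(40,155)]]
for n,P,f,o,st,pl in(("top",T,(250,165,5),[(88,225),(346,237)],(537,245),[(463,165),(621,170),(617,327),(457,320)]),("side",S,(295,165,5),[(203,110),(333,257)],(440,378),[(463,297),(555,400),(422,463),(330,353)])):
    w=[onz(n,p,.12) for p in P];t,a,r,R=fit(C,w);print(n,"disp",t,np.degrees(a),r)
    b=np.mean([onz(n,U(q,*f),.12) for q in o],0);k=np.mean([onz(n,U(q,*f),.12) for q in pl],0)
    print(" bay",b,R.T@(b-t)," plate",k,R.T@(k-t),"hole",R.T@(onz(n,U(st,*f),.12)-t))
cart={"top":([(50,67),(195,67),(197,143),(47,140)],(119,104),(110,200,4)),"side":([(240,326),(298,378),(250,408),(192,342)],(243,360),(205,115-75,4))}
for n,(P,c,f) in cart.items():
    w=np.array([onz(n,U(p,*f),.13) for p in P]);t,a,r,R=fit([(.018,.035),(.018,-.035),(-.018,-.035),(-.018,.035)],w)
    print(n,"cart",t,np.degrees(a),r,"cap",onz(n,U(c,*f),.13))
tt=[U(p,460-100,255,4) for p in[(590,72),(608,72),(592,143),(572,143)]]
w=[onz("top",p,.086) for p in tt];print("key top",fit([(.017,.005),(.017,-.005),(-.017,-.005),(-.017,.005)],w)[:3])
ks=U((752,358),345-100,400-75,4);print("key side",onz("side",ks,.086),"tri",tri(np.mean(tt,0),ks))
bt=np.array(U((590,107),360,255,4))
# stand top corners top view
for n,P,f in(("top",[(522,35),(612,62)],(360,255,4)),("side",[(420,455),(785,335)],(245,325,4))):
    print(n,[onz(n,U(p,*f),.034) for p in P])
E
```

```text
top disp [ 0.61597289 -0.02003177] -1.5694281638023846 [[0.2, 0.5], [0.0, -0.1], [-0.3, -0.2], [0.0, -0.2]]
 bay [0.61704496 0.04046125] [-0.00058513  0.06049969]  plate [ 0.61409145 -0.07984579] [-0.00024252 -0.05984311] hole [-0.00019232 -0.058919  ]
side disp [ 0.61763431 -0.01841263] -1.4083729896029538 [[-0.7, -0.2], [-1.2, 1.6], [0.4, -0.2], [1.5, -1.2]]
 bay [0.61913381 0.04189555] [1.67698046e-05 6.03268122e-02]  plate [ 0.6163181  -0.07766453] [ 0.0001405  -0.05926635] hole [-0.00086867 -0.05929764]
top cart [0.58174596 0.32086296] 1.084291622079035 [[-0.7, -0.8], [-0.6, 2.0], [0.0, -0.2], [1.3, -0.9]] cap [0.5817985  0.32235848]
side cart [0.58437417 0.32279192] 3.032328181972553 [[-2.1, -2.6], [-1.3, 5.3], [-0.4, -2.9], [3.7, 0.1]] cap [0.5848539  0.32575668]
key top (array([ 0.49545246, -0.36798202]), np.float64(-0.22904070274170488), [[-0.8, -1.0], [1.6, 0.2], [0.9, 0.6], [-1.6, 0.3]])
key side [ 0.49729658 -0.36488211] tri (array([ 0.49520998, -0.36616319,  0.09108743]), np.float64(5.333043735628899e-05))
top [array([ 0.53363062, -0.35295157]), array([ 0.52098669, -0.39781901])]
side [array([ 0.38884623, -0.31567113]), array([ 0.53506308, -0.35121928])]
```

Emit:
play_rows(targets=[[[0.97,-0.64,0,0,0,0,1],[0.97,-0.64,0,0,0,0,1],[0.97,-0.64,0,0,0,0,1],[0.97,-0.64,0,0,0,0,1],[0.97,-0.64,0,0,0,0,1],[0.97,-0.64,0,0,0,0,1],[0.97,-0.64,0,0,0,0,1],[0.97,-0.64,0,0,0,0,1],[0.97,-0.64,0,0,0,0,1],[0.97,-0.64,0,0,0,0,1]]])

```text
t: 1.1
tool_pos: [0.3669, -0.4047, 0.4044]
tcp_rot: [-0.0, 0.991, 0.137, -0.0]
ft_force: [0.7, -0.9, 0.5]
width: 0.0858
finger_force: 0.0
```

Emit:
play_rows(targets=[[[0.97,-0.64,0,0,0,0,1],[0.97,-0.64,0,0,0,0,1],[0.97,-0.64,0,0,0,0,1],[0.97,-0.64,0,0,0,0,1],[0.97,-0.64,0,0,0,0,1],[0.97,-0.64,0,0,0,0,1],[0.97,-0.64,0,0,0,0,1]]])

```text
t: 1.8
tool_pos: [0.4998, -0.251, 0.4043]
tcp_rot: [-0.0, 0.991, 0.137, -0.0]
ft_force: [0.4, 0.1, 0.5]
width: 0.0851
finger_force: 0.0
```

```bash
cat >> h.py <<'E'
from scipy.spatial.transform import Rotation as Ro
def go(x=None,y=None,z=None,yaw=None,tilt=True):
    s=monitor.get_state();q=s["tcp_rot"];R=Ro.from_quat(q,scalar_first=True);p=s["tool_pos"]
    M=R.as_matrix();yw=np.degrees(np.arctan2(M[1,0],M[0,0]))
    print("t %.2f"%s["t"],"p",p.round(4),"yaw %.2f"%yw,"w %.4f ff %.1f"%(s["width"],s["finger_force"]),"F",s["ft_force"].round(1),"T",s["torque"].round(2),"q",s["joint_positions"].round(2))
    if x is not None:
        d=M.T@(np.array([x,y,z])-p)/.025
        Rt=Ro.from_euler("z",yaw,degrees=True)*Ro.from_euler("x",180,degrees=True)
        r=np.degrees((R.inv()*Rt).as_rotvec())/8
        print("shift units",d.round(3),"turn units",r.round(3))
E
python3 -c "
from h import *
go(.583,.3225,.405,15.75)"
```

```text
t 1.80 p [ 0.4998 -0.251   0.4043] yaw 15.74 w 0.0851 ff 0.0 F [0.4 0.1 0.5] T [ 0.01 -0.01 -0.02] q [ 0.92  0.37 -0.62  1.78  0.24  1.07 -1.09]
shift units [  9.427 -21.175  -0.023] turn units [-0.003  0.004 -0.001]
```

Emit:
play_rows(targets=[[[0.43,-0.96,0,0,0,0,1],[0.43,-0.96,0,0,0,0,1],[0.43,-0.96,0,0,0,0,1],[0.43,-0.96,0,0,0,0,1],[0.43,-0.96,0,0,0,0,1],[0.43,-0.96,0,0,0,0,1],[0.43,-0.96,0,0,0,0,1],[0.43,-0.96,0,0,0,0,1],[0.43,-0.96,0,0,0,0,1],[0.43,-0.96,0,0,0,0,1]]])

```text
t: 2.8
tool_pos: [0.5375, 0.0092, 0.4044]
tcp_rot: [0.0, 0.991, 0.137, -0.0]
ft_force: [-0.2, 0.6, -0.0]
width: 0.0854
finger_force: 0.0
```

Emit:
play_rows(targets=[[[0.43,-0.96,0,0,0,0,1],[0.43,-0.96,0,0,0,0,1],[0.43,-0.96,0,0,0,0,1],[0.43,-0.96,0,0,0,0,1],[0.43,-0.96,0,0,0,0,1],[0.43,-0.96,0,0,0,0,1],[0.43,-0.96,0,0,0,0,1],[0.43,-0.96,0,0,0,0,1],[0.43,-0.96,0,0,0,0,1],[0.43,-0.96,0,0,0,0,1]]])

```text
t: 3.8
tool_pos: [0.576, 0.2692, 0.4041]
tcp_rot: [0.0, 0.991, 0.137, -0.0]
ft_force: [-0.7, -0.3, -0.6]
width: 0.0854
finger_force: 0.0
```

Emit:
play_rows(targets=[[[0.41,-0.98,0,0,0,-0.95,1],[0.7,-0.65,0,0,0,-0.95,1],[0,0,0,0,0,-0.95,1],[0,0,0.3,0,0,-0.95,1],[0,0,0.3,0,0,-0.95,1],[0,0,0.3,0,0,-0.95,1],[0,0,0.3,0,0,-0.95,1],[0,0,0.3,0,0,-0.95,1],[0,0,0,0,0,-0.95,1],[0,0,0,0,0,-0.95,1]]])

```text
t: 4.8
tool_pos: [0.5888, 0.3163, 0.3662]
tcp_rot: [-0.0, 0.694, 0.72, -0.001]
ft_force: [-0.1, -0.3, 0.0]
width: 0.0856
finger_force: 0.0
```

```bash
python3 -c "
from h import *
go(.583,.323,.26,92)
t=viewer.get_image('top')[:,:,::-1];s=viewer.get_image('side')[:,:,::-1]
a=cv2.resize(t[170:270,70:220],None,fx=4,fy=4);b=cv2.resize(s[80:230,180:330],None,fx=4,fy=4)
cv2.imwrite('pics/a1.png',cv2.resize(s[60:260,150:400],None,fx=3,fy=3))
"
```

```text
t 4.80 p [0.5888 0.3163 0.3662] yaw 92.05 w 0.0856 ff 0.0 F [-0.1 -0.3  0. ] T [0.01 0.01 0.01] q [ 0.09  0.74 -0.98  1.52  0.64  1.22 -0.95]
shift units [ 0.28  -0.215  4.247] turn units [-0.011  0.005  0.007]
```

View pics/a1.png

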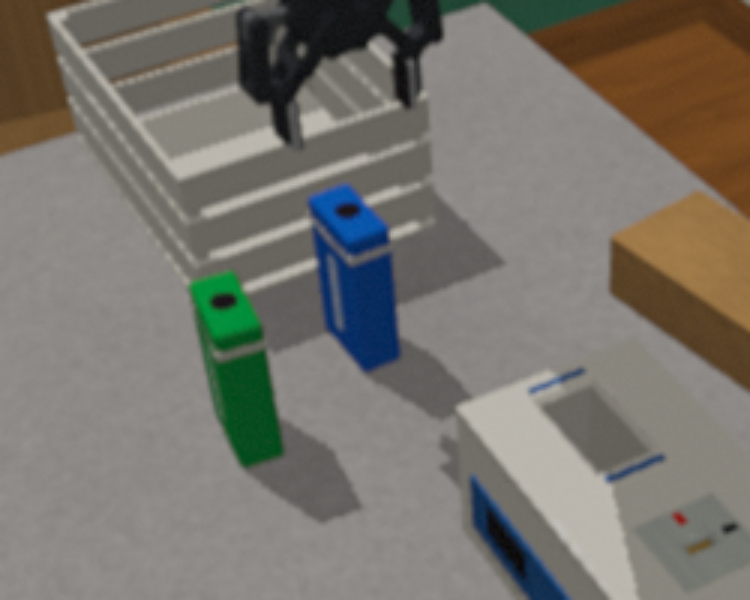

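The gripper is open above the blue cartridge in the side view (cap at crop (346,210)), with the fingers on either side of it. Descending.

Emit:
play_rows(targets=[[[0.28,-0.22,0,0,0,0,1],[0,0,0.8,0,0,0,1],[0,0,0.8,0,0,0,1],[0,0,0.8,0,0,0,1],[0,0,0.8,0,0,0,1],[0,0,0.6,0,0,0,1],[0,0,0.45,0,0,0,1],[0,0,0,0,0,0,1]]], grip_force=60)

```text
t: 5.7
tool_pos: [0.5827, 0.323, 0.2587]
tcp_rot: [-0.001, 0.696, 0.718, -0.001]
ft_force: [0.2, -1.1, -0.1]
width: 0.0851
finger_force: 0.0
```

Emit:
play_rows(targets=[[[0,0,0,0,0,0,0],[0,0,0,0,0,0,0],[0,0,0,0,0,0,0],[0,0,0,0,0,0,0],[0,0,0,0,0,0,0],[0,0,0,0,0,0,0],[0,0,0,0,0,0,0],[0,0,0,0,0,0,0]]])

```text
t: 6.5
tool_pos: [0.5833, 0.3238, 0.2621]
tcp_rot: [0.0, 0.696, 0.718, 0.001]
ft_force: [-1.6, -0.6, 5.9]
width: 0.0353
finger_force: 60.1
```

```bash
python3 -c "
from h import *
go(.583,.323,.40,92)"
```

```text
t 6.50 p [0.5833 0.3238 0.2621] yaw 91.75 w 0.0353 ff 60.1 F [-1.6 -0.6  5.9] T [-0.14  0.33 -0.03] q [ 0.04  0.85 -0.9   1.6   0.74  1.07 -1.04]
shift units [-0.029 -0.007 -5.518] turn units [ 0.009 -0.004 -0.032]
```

Emit:
play_rows(targets=[[[0,0,-0.5,0,0,0,0],[0,0,-1,0,0,0,0],[0,0,-1,0,0,0,0],[0,0,-1,0,0,0,0],[0,0,-1,0,0,0,0],[0,0,-1,0,0,0,0],[0,0,-0.5,0,0,0.4,0],[0,0,0,0,0,0,0],[0,0,0,0,0,0,0]]])

```text
t: 7.4
tool_pos: [0.583, 0.3231, 0.4106]
tcp_rot: [0.0, 0.716, 0.699, -0.0]
ft_force: [-0.1, -0.6, -3.2]
width: 0.0355
finger_force: 60.1
```

```bash
python3 -c "
from h import *
go(.6184,.0438,.41,88.5)"
```

```text
t 7.40 p [0.583  0.3231 0.4106] yaw 88.62 w 0.0355 ff 60.1 F [-0.1 -0.6 -3.2] T [0.03 0.   0.02] q [ 0.09  0.69 -0.99  1.49  0.59  1.29 -1.  ]
shift units [-11.136   1.684   0.033] turn units [-0.001  0.006  0.015]
```

Emit:
play_rows(targets=[[[-0.93,0.14,0,0,0,0,0],[-0.93,0.14,0,0,0,0,0],[-0.93,0.14,0,0,0,0,0],[-0.93,0.14,0,0,0,0,0],[-0.93,0.14,0,0,0,0,0],[-0.93,0.14,0,0,0,0,0],[-0.93,0.14,0,0,0,0,0],[-0.93,0.14,0,0,0,0,0],[-0.93,0.14,0,0,0,0,0],[-0.93,0.14,0,0,0,0,0]]])

```text
t: 8.4
tool_pos: [0.6118, 0.0887, 0.4093]
tcp_rot: [-0.001, 0.716, 0.699, -0.001]
ft_force: [-0.2, 0.0, -1.8]
width: 0.0355
finger_force: 60.2
```

Emit:
play_rows(targets=[[[-0.93,0.14,0,0,0,0,0],[-0.93,0.14,0,0,0,0,0],[0,0,0,0,0,0,0],[0,0,0,0,0,0,0]]])

```text
t: 8.8
tool_pos: [0.6178, 0.0425, 0.4095]
tcp_rot: [-0.001, 0.716, 0.698, -0.001]
ft_force: [1.0, 0.1, -2.4]
width: 0.0354
finger_force: 60.2
```

```bash
python3 -c "
from h import *
go(.6184,.0438,.41,88.5)
t=viewer.get_image('top')[:,:,::-1];s=viewer.get_image('side')[:,:,::-1]
cv2.imwrite('pics/t2.png',t);cv2.imwrite('pics/s2.png',s)
cv2.imwrite('pics/a2.png',np.hstack([cv2.resize(t[140:290,240:340],None,fx=4,fy=4,interpolation=2),cv2.resize(s[70:220,290:390],None,fx=4,fy=4,interpolation=2)]))
"
```

```text
t 8.80 p [0.6178 0.0425 0.4095] yaw 88.49 w 0.0354 ff 60.2 F [ 1.   0.1 -2.4] T [ 0.01 -0.    0.01] q [ 0.6   0.62 -1.04  1.61  0.56  1.23 -0.57]
shift units [ 0.052  0.023 -0.019] turn units [-0.017 -0.002 -0.001]
```

View pics/a2.png

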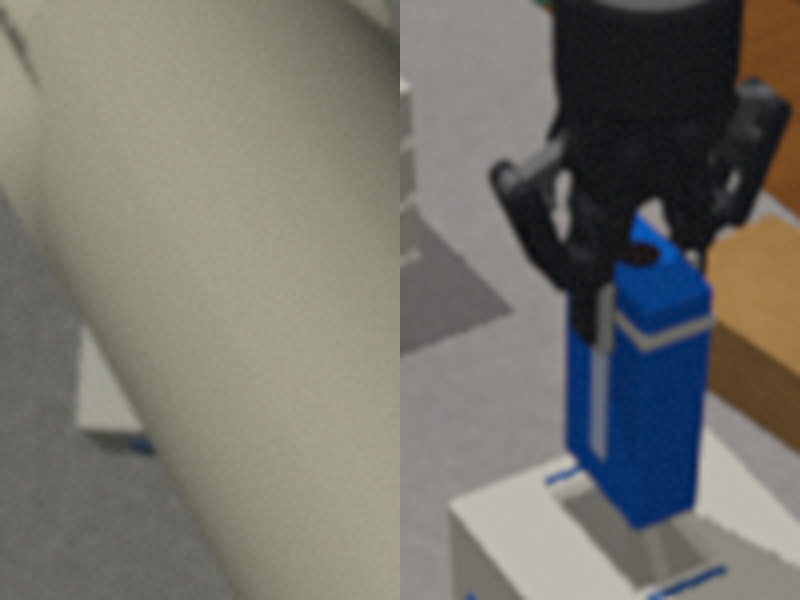

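The top view is blocked by the arm. In the side view the cartridge's bottom corners are at crop (642,527), (693,510) and (568,452), above the bay.

```bash
python3 -c "
from h import *
U=lambda p:(np.array(p)+.5)/4-.5+[290-100,70]
P={(-1,-1):(642,528),(1,-1):(694,511),(-1,1):(567,452)}
a=np.radians(-1.5)
for k,p in P.items():
  for z in(.1475,):
    w=onz('side',U(p),z);l=np.array([k[0]*.018,k[1]*.035]);R=np.array([[np.cos(a),-np.sin(a)],[np.sin(a),np.cos(a)]])
    print(k,w,'centre',w-R@l)
# expected px for centre (side frame) = bay, z
c=onz('side',U((640,254)),.1475+.13);print('cap',c)
"
```

```text
(-1, -1) [0.60502889 0.01394424] centre [0.62393892 0.04846106]
(1, -1) [0.63209027 0.01058048] centre [0.61501263 0.04603967]
(-1, 1) [0.60392316 0.07788722] centre [0.6210008  0.04242803]
cap [0.62014369 0.0447928 ]
```

Emit:
play_rows(targets=[[[-0.1,0,0.4,0,0,0,0],[0,0,0.4,0,0,0,0],[0,0,0.3,0,0,0,0],[0,0,0.2,0,0,0,0],[0,0,0.2,0,0,0,0],[0,0,0,0,0,0,0]]])

```text
t: 9.5
tool_pos: [0.6178, 0.041, 0.3726]
tcp_rot: [-0.0, 0.716, 0.698, -0.0]
ft_force: [-0.6, -0.4, -2.4]
width: 0.0357
finger_force: 60.2
```

```bash
python3 -c "
from h import *
go(.6184,.0405,.307,88.5)"
```

```text
t 9.50 p [0.6178 0.041  0.3726] yaw 88.56 w 0.0357 ff 60.2 F [-0.6 -0.4 -2.4] T [ 0.03 -0.01 -0.01] q [ 0.59  0.66 -1.01  1.65  0.59  1.17 -0.59]
shift units [-0.018  0.027  2.624] turn units [-0.009  0.     0.007]
```

Emit:
play_rows(targets=[[[0,0,0.3,0,0,0,0],[0,0,0.3,0,0,0,0],[0,0,0.3,0,0,0,0],[0,0,0.3,0,0,0,0],[0,0,0.3,0,0,0,0],[0,0,0.3,0,0,0,0],[0,0,0.3,0,0,0,0],[0,0,0.2,0,0,0,0],[0,0,0.1,0,0,0,0],[0,0,0,0,0,0,0]]])

```text
t: 10.5
tool_pos: [0.6179, 0.0409, 0.3131]
tcp_rot: [-0.0, 0.716, 0.698, -0.0]
ft_force: [-0.5, -0.3, -2.6]
width: 0.0355
finger_force: 60.2
```

```bash
python3 -c "
from h import *
go(.6178,.041,.307,88.5)"
```

```text
t 10.50 p [0.6179 0.0409 0.3131] yaw 88.55 w 0.0355 ff 60.2 F [-0.5 -0.3 -2.6] T [ 0.01 -0.03 -0.  ] q [ 0.55  0.72 -0.96  1.7   0.66  1.08 -0.64]
shift units [ 0.002 -0.006  0.243] turn units [-0.004 -0.     0.006]
```

Smooth, with no contact. I'll push on gently to the floor.

Emit:
play_rows(targets=[[[0,0,0.1,0,0,0,0],[0,0,0.1,0,0,0,0],[0,0,0.08,0,0,0,0],[0,0,0.06,0,0,0,0],[0,0,0.04,0,0,0,0],[0,0,0,0,0,0,0]]])

```text
t: 11.1
tool_pos: [0.6181, 0.0413, 0.307]
tcp_rot: [0.001, 0.716, 0.698, -0.0]
ft_force: [-7.1, -3.5, 18.1]
width: 0.0354
finger_force: 62.8
```

```bash
python3 -c "
from h import *
go(.6178,.041,.307,88.5)"
```

```text
t 11.10 p [0.6181 0.0413 0.307 ] yaw 88.53 w 0.0354 ff 62.8 F [-7.1 -3.5 18.1] T [-0.51  1.92 -0.  ] q [ 0.55  0.73 -0.95  1.7   0.67  1.07 -0.65]
shift units [-0.014 -0.013  0.001] turn units [0.007 0.013 0.004]
```

Emit:
play_rows(targets=[[[0,0,-0.1,0,0,0,0.8],[0,0,0,0,0,0,1],[0,0,0,0,0,0,1],[0,0,0,0,0,0,1],[0,0,-0.4,0,0,0,1],[0,0,-0.8,0,0,0,1],[0,0,-1,0,0,0,1],[0,0,-1,0,0,0,1],[0,0,-0.6,0,0,0,1],[0,0,0,0,0,0,1]]])

```text
t: 12.1
tool_pos: [0.6187, 0.0415, 0.4041]
tcp_rot: [0.001, 0.716, 0.698, 0.002]
ft_force: [0.6, -0.3, 0.3]
width: 0.0857
finger_force: 0.0
```

```bash
python3 -c "
from h import *
go(.4964,-.3667,.40,88.5)
s=viewer.get_image('side')[:,:,::-1]
cv2.imwrite('pics/a3.png',cv2.resize(s[100:250,280:460],None,fx=4,fy=4,interpolation=2))
a=np.radians(-1.5)
for z in(.175,.180,.185): print(z,[((proj('side',[.6191+dx,.0419+dy,z])-[280,100])*4).round() for dx,dy in((0,0),(-.018,-.035),(.018,-.035))])
"
```

```text
t 12.10 p [0.6187 0.0415 0.4041] yaw 88.54 w 0.0857 ff 0.0 F [ 0.6 -0.3  0.3] T [-0.   -0.01  0.02] q [ 0.6   0.63 -1.03  1.62  0.57  1.22 -0.57]
shift units [-16.447  -4.476   0.138] turn units [ 0.031 -0.003  0.005]
0.175 [array([274., 318.]), array([284., 375.]), array([349., 346.])]
0.18 [array([274., 310.]), array([284., 366.]), array([349., 338.])]
0.185 [array([275., 301.]), array([284., 358.]), array([350., 330.])]
```

View pics/a3.png

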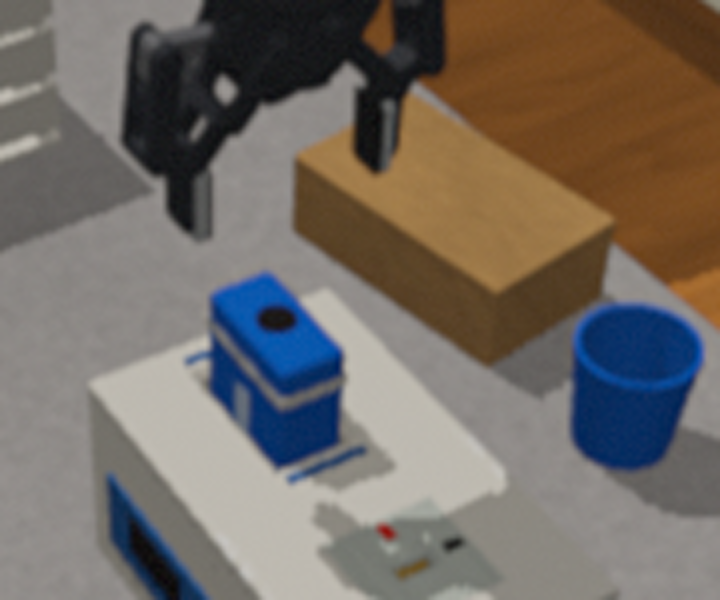

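The cap sits at crop (278,319), and home predicts (274,318), so the cartridge is home. On to the key.

Emit:
play_rows(targets=[[[-0.97,-0.26,0,0,0,0,1],[-0.97,-0.26,0,0,0,0,1],[-0.97,-0.26,0,0,0,0,1],[-0.97,-0.26,0,0,0,0,1],[-0.97,-0.26,0,0,0,0,1],[-0.97,-0.26,0,0,0,0,1],[-0.97,-0.26,0,0,0,0,1],[-0.97,-0.26,0,0,0,0,1],[-0.97,-0.26,0,0,0,0,1],[-0.97,-0.26,0,0,0,0,1]]])

```text
t: 13.15
tool_pos: [0.5459, -0.201, 0.3998]
tcp_rot: [-0.001, 0.716, 0.698, -0.001]
ft_force: [0.8, -1.0, -0.1]
width: 0.0856
finger_force: 0.0
```

Emit:
play_rows(targets=[[[-0.97,-0.26,0,0,0,0,1],[-0.97,-0.26,0,0,0,0,1],[-0.97,-0.26,0,0,0,0,1],[-0.97,-0.26,0,0,0,0,1],[-0.97,-0.26,0,0,0,0,1],[-0.97,-0.26,0,0,0,0,1],[-0.93,-0.3,0,0,0,0,1]]])

```text
t: 13.85
tool_pos: [0.4951, -0.3684, 0.3996]
tcp_rot: [-0.001, 0.716, 0.698, -0.0]
ft_force: [0.4, -0.3, 1.0]
width: 0.0852
finger_force: 0.0
```

Emit:
play_rows(targets=[[[0,0,0,0,0,-0.98,1],[0,0,0,0,0,-0.98,1],[0,0,0.5,0,0,-0.98,1],[0,0,0.5,0,0,-0.98,1],[0,0,0.5,0,0,-0.98,1],[0,0,0.5,0,0,-0.98,1],[0,0,0.5,0,0,-0.98,1],[0,0,0.5,0,0,-0.98,0.6],[0,0,0,0,0,-0.98,0.6],[0,0,0,0,0,-0.98,0.6]]])

```text
t: 14.85
tool_pos: [0.4954, -0.367, 0.324]
tcp_rot: [-0.001, 0.111, 0.994, 0.001]
ft_force: [0.3, 0.3, 0.7]
width: 0.0514
finger_force: 0.0
```

```bash
python3 -c "
from h import *
go(.4964,-.3667,.22,166.5)
s=viewer.get_image('side')[:,:,::-1]
cv2.imwrite('pics/a4.png',cv2.resize(s[330:480,330:480],None,fx=4,fy=4,interpolation=2))
"
```

```text
t 14.85 p [ 0.4954 -0.367   0.324 ] yaw 167.29 w 0.0514 ff 0.0 F [0.3 0.3 0.7] T [-0.03 -0.03  0.04] q [ 1.39  0.87 -1.24  1.69  0.87  1.24  1.29]
shift units [-0.05   0.015  4.16 ] turn units [ 0.011 -0.022  0.099]
```

View pics/a4.png

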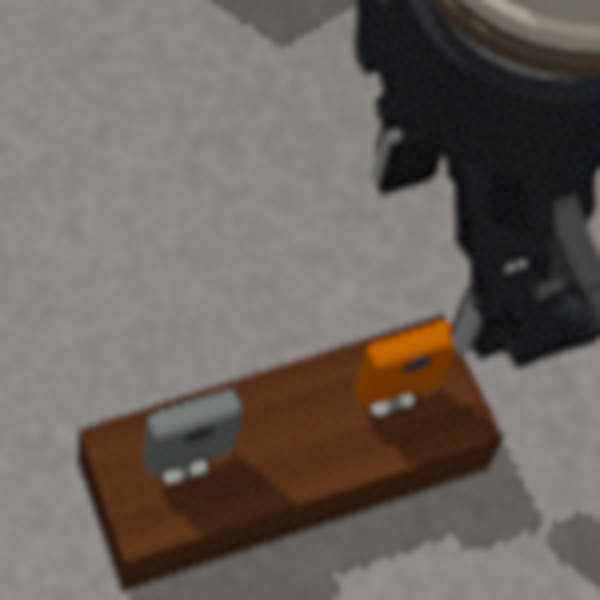

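The orange key bow is at crop (405,365), with the gripper open above it and clear of the grey key. Descending to grasp.

Emit:
play_rows(targets=[[[-0.05,0.02,0.5,0,0,0.1,0.6],[0,0,0.8,0,0,0,0.6],[0,0,0.8,0,0,0,0.6],[0,0,0.8,0,0,0,0.6],[0,0,0.6,0,0,0,0.6],[0,0,0.4,0,0,0,0.6],[0,0,0.2,0,0,0,0.6],[0,0,0,0,0,0,0.6]]], grip_force=30)

```text
t: 15.7
tool_pos: [0.4975, -0.367, 0.2234]
tcp_rot: [-0.0, 0.121, 0.993, 0.0]
ft_force: [-0.4, -0.2, -0.9]
width: 0.0511
finger_force: 0.0
```

Emit:
play_rows(targets=[[[0,0,0,0,0,0,0.3],[0,0,0,0,0,0,0.2],[0,0,0,0,0,0,0.15],[0,0,0,0,0,0,0.1],[0,0,0,0,0,0,0],[0,0,0,0,0,0,0],[0,0,0,0,0,0,0]]])

```text
t: 16.4
tool_pos: [0.4978, -0.3672, 0.2246]
tcp_rot: [0.0, 0.121, 0.993, -0.0]
ft_force: [-0.5, -0.6, 5.7]
width: 0.0096
finger_force: 30.5
```

```bash
python3 -c "
from h import *
go(.4964,-.3667,.22,166.5)
"
```

```text
t 16.40 p [ 0.4978 -0.3672  0.2246] yaw 166.14 w 0.0096 ff 30.5 F [-0.5 -0.6  5.7] T [0.01 0.11 0.04] q [ 1.34  0.98 -1.13  1.74  0.99  1.11  1.21]
shift units [0.058 0.007 0.185] turn units [-0.003  0.007 -0.045]
```

Emit:
play_rows(targets=[[[0,0,0,0,0,0,0],[0,0,-0.3,0,0,0,0],[0,0,-0.5,0,0,0,0],[0,0,-0.8,0,0,0,0],[0,0,-0.9,0,0,0,0],[0,0,-0.9,0,0,0,0],[0,0,-0.9,0,0,-0.5,0],[0,0,-0.9,0,0,-0.5,0],[0,0,-0.8,0,0,-0.5,0],[0,0,0,0,0,0,0]]], grip_force=80)

```text
t: 17.4
tool_pos: [0.4984, -0.3669, 0.3786]
tcp_rot: [0.002, 0.016, 1.0, -0.001]
ft_force: [1.1, -0.6, -0.7]
width: 0.0088
finger_force: 78.0
```

```bash
python3 -c "
from h import *
go(.6152,-.0792,.375,178.5)
"
```

```text
t 17.40 p [ 0.4984 -0.3669  0.3786] yaw 178.21 w 0.0088 ff 78.0 F [ 1.1 -0.6 -0.7] T [-0.01 -0.05 -0.02] q [ 1.42  0.85 -1.33  1.65  0.85  1.33  1.5 ]
shift units [-4.309 11.649  0.135] turn units [-0.02   0.035 -0.036]
```

Emit:
play_rows(targets=[[[-0.36,0.97,0,0,0,0,0],[-0.36,0.97,0,0,0,0,0],[-0.36,0.97,0,0,0,0,0],[-0.36,0.97,0,0,0,0,0],[-0.36,0.97,0,0,0,0,0],[-0.36,0.97,0,0,0,0,0],[-0.36,0.97,0,0,0,0,0],[-0.36,0.97,0,0,0,0,0],[-0.36,0.97,0,0,0,0,0],[-0.36,0.97,0,0,0,0,0]]])

```text
t: 18.4
tool_pos: [0.5952, -0.1267, 0.3741]
tcp_rot: [-0.0, 0.017, 1.0, -0.0]
ft_force: [1.0, 0.3, -0.9]
width: 0.0085
finger_force: 78.0
```

Emit:
play_rows(targets=[[[-0.36,0.97,0,0,0,0,0],[-0.35,0.97,0,0,0,0,0],[0,0,0.7,0,0,0,0],[0,0,0,0,0,0,0],[0,0,0,0,0,0,0]]])

```text
t: 18.9
tool_pos: [0.6141, -0.081, 0.3557]
tcp_rot: [-0.001, 0.017, 1.0, -0.0]
ft_force: [-0.3, 0.7, -1.4]
width: 0.0092
finger_force: 78.1
```

```bash
python3 -c "
from h import *
go(.6152,-.0792,.345,178.5)
t=viewer.get_image('top')[:,:,::-1];s=viewer.get_image('side')[:,:,::-1]
cv2.imwrite('pics/t5.png',t);cv2.imwrite('pics/s5.png',s)
cv2.imwrite('pics/a5.png',np.hstack([cv2.resize(t[170:270,320:390],None,fx=5,fy=5,interpolation=2),cv2.resize(s[180:280,345:425],None,fx=5,fy=5,interpolation=2)]))
for z in(.12,.13,.135,.14,.15):print(z,(proj('side',[.6163,-.0777,z])-[345,180])*5+[350,0])
"
```

```text
t 18.90 p [ 0.6141 -0.081   0.3557] yaw 178.05 w 0.0092 ff 78.1 F [-0.3  0.7 -1.4] T [-0.05  0.03  0.01] q [ 0.89  0.84 -1.26  1.66  0.83  1.28  1.  ]
shift units [-0.042  0.073  0.429] turn units [-0.006 -0.014 -0.057]
0.12 [540.27806928 299.96889569]
0.13 [542.39283935 281.22172956]
0.135 [543.4631287  271.73375135]
0.14 [544.54216149 262.16826368]
0.15 [546.72688947 242.80092953]
```

View pics/a5.png

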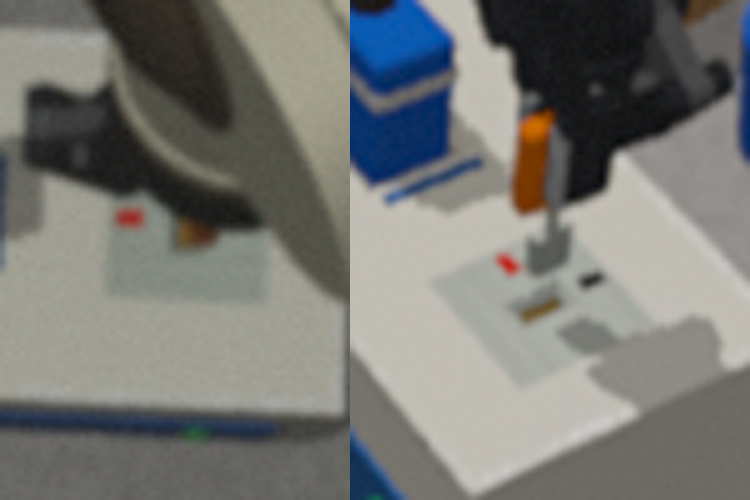

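The side view shows the key's blade above the keyhole (tip near crop (548,268), hole near (540,302)), close to upright. The top view is mostly blocked. I've used all 10 views, so from here I'll measure by number.

```bash
python3 -c "
from h import *
s=cv2.imread('pics/s5.png').astype(int);g=s.mean(2).astype(int);o=cv2.cvtColor(cv2.imread('pics/side0.png'),cv2.COLOR_BGR2GRAY).astype(int)
print('cols',list(range(374,396)))
for y in range(214,246):print(y,*['%3d'%v for v in g[y,374:396]])
for z in(.136,.141):print(proj('side',[.6141+.001,-.081+.001,z]))
print('hole side',proj('side',[.6163,-.0777,.12]))
"
```

```text
cols [374, 375, 376, 377, 378, 379, 380, 381, 382, 383, 384, 385, 386, 387, 388, 389, 390, 391, 392, 393, 394, 395]
214 137 143 153 124  79  59  58  58  56  63  73  84  92  87  58  26  23  22  21  24  22  17
215 137 139 139 109  72  58  59  57  55  60  76  86  90  83  50  27  23  26  26  26  18  16
216 137 137 134 101  64  58  58  57  54  60  79  88  89  79  49  25  22  23  25  22  20  23
217 136 136 132 100  62  57  59  58  54  63  80  89  88  75  46  24  23  20  21  23  23  54
218 142 146 143 106  65  58  58  56  54  63  80  90  89  72  39  18  19  24  32  49  79 115
219 170 171 160 117  68  57  57  55  54  60  79  87  88  69  36  22  35  52  85 117 148 167
220 188 186 171 125  71  57  56  55  53  63  76  84  86  78  70  83 102 120 150 167 182 187
221 188 189 179 145  94  58  56  66  75  88  82  84  94 109 129 153 165 170 182 187 189 188
222 187 188 186 171 133  96  98 115 126 135 109  92 113 151 172 184 188 187 189 188 188 187
223 187 187 189 185 169 151 157 167 171 164 125  97 124 169 181 186 190 188 187 187 186 186
224 187 187 188 187 185 181 185 188 186 171 127  99 122 158 163 
[... 1353 characters left out ...]
21 117 110 103 113 137 150 157 162 165 166 168 168 168
240 165 162 155 144 136 132 126 117 110 102  89  81  92 123 146 156 162 166 168 168 168 168
241 165 160 148 134 124 118 107  96  89  81  78  87 108 136 154 163 167 167 167 168 168 167
242 168 164 158 144 123 104  85  80  81  91 107 130 147 159 166 168 166 164 165 167 169 169
243 168 167 164 158 139 109  89 100 117 133 149 162 168 170 167 163 153 148 148 160 165 166
244 169 168 167 165 156 134 122 137 151 163 168 172 169 166 154 145 131 124 127 139 147 150
245 168 169 168 168 164 157 154 161 166 169 171 169 157 146 132 124 120 118 119 122 122 127
[383.95638605 235.03123166]
[384.17387873 233.11556809]
hole side [383.05561386 239.99377914]
```

Emit:
play_rows(targets=[[[-0.04,0.07,0,0,0,-0.05,0],[0,0,0.3,0,0,0,0],[0,0,0.3,0,0,0,0],[0,0,0.2,0,0,0,0],[0,0,0.1,0,0,0,0],[0,0,0,0,0,0,0]]])

```text
t: 19.6
tool_pos: [0.6155, -0.0781, 0.3333]
tcp_rot: [-0.0, 0.013, 1.0, 0.0]
ft_force: [0.5, -0.6, 0.2]
width: 0.0087
finger_force: 78.1
```

```bash
python3 -c "
from h import *
go(.6152,-.0792,.3346,178.5)
s=viewer.get_image('side')[:,:,::-1];cv2.imwrite('pics/s6.png',s);g=s.astype(int).mean(2).astype(int)
print('cols',list(range(374,396)))
for y in range(222,248):print(y,*['%3d'%v for v in g[y,374:396]])
"
```

```text
t 19.60 p [ 0.6155 -0.0781  0.3333] yaw 178.55 w 0.0087 ff 78.1 F [ 0.5 -0.6  0.2] T [-0.02  0.07  0.02] q [ 0.88  0.86 -1.24  1.68  0.85  1.25  0.99]
shift units [ 0.009 -0.045 -0.052] turn units [ 0.001 -0.007  0.006]
cols [374, 375, 376, 377, 378, 379, 380, 381, 382, 383, 384, 385, 386, 387, 388, 389, 390, 391, 392, 393, 394, 395]
222 187 172 123  71  58  57  58  54  62  80  90  90  67  39  23  20  24  25  23  18  47 122
223 187 169 119  67  57  58  58  54  66  81  90  89  64  35  26  21  22  26  23  17  64 138
224 186 163 112  65  57  58  56  60  65  80  89  88  59  34  21  21  22  20  19  18  76 150
225 185 156 103  59  58  58  56  57  70  81  91  88  60  29  20  23  23  22  24  48 105 164
226 185 149  95  58  58  57  57  59  70  82  91  87  53  23  19  18  25  47  79 113 154 180
227 185 144  89  57  57  56  56  57  70  83  90  85  55  27  32  42  69 109 148 167 182 188
228 185 152  98  60  56  56  53  55  68  82  88  84  72  64  81 102 131 157 179 187 188 188
229 183 160 116  72  56  63  67  78  77  81  89  98 109 120 136 146 160 171 181 187 188 188
230 166 151 115  88  91 105 
[... 927 characters left out ...]
  89  89  88  83  88 115 136 146 158 165 163 157 162 162
241 164 161 150 134 116  98  89  88  87  85  84  80  86 103 121 131 141 146 144 135 142 143
242 166 164 157 144 121  95  84  84  86  83  86  94 103 113 118 120 122 123 123 119 122 124
243 167 167 165 158 139 107  88  92  95  99 104 111 117 120 120 119 120 120 118 118 118 119
244 168 168 166 166 156 134 122 128 127 122 120 121 126 123 120 119 119 120 119 120 120 118
245 168 169 168 168 165 157 154 158 156 148 136 133 143 135 123 120 119 121 122 120 119 120
246 166 168 168 168 167 166 167 168 168 167 157 156 162 152 132 121 121 120 120 120 120 120
247 164 166 169 169 167 166 166 168 170 169 167 164 156 147 131 121 121 121 119 119 120 120
```

Emit:
play_rows(targets=[[[0,-0.04,0,0,0,0,0],[0,0,0.1,0,0,0,0],[0,0,0.1,0,0,0,0],[0,0,0,0,0,0,0]]])

```text
t: 20.05
tool_pos: [0.6155, -0.0791, 0.3286]
tcp_rot: [-0.0, 0.013, 1.0, -0.0]
ft_force: [0.2, 0.0, -0.4]
width: 0.0089
finger_force: 78.1
```

```bash
python3 -c "
from h import *
go(.6152,-.0792,.3046,178.5)
"
```

```text
t 20.05 p [ 0.6155 -0.0791  0.3286] yaw 178.54 w 0.0089 ff 78.1 F [ 0.2  0.  -0.4] T [ 0.02 -0.04  0.01] q [ 0.88  0.87 -1.23  1.68  0.86  1.24  0.99]
shift units [ 0.01  -0.003  0.959] turn units [-0.001 -0.003  0.005]
```

Emit:
play_rows(targets=[[[0,0,0.1,0,0,0,0],[0,0,0.1,0,0,0,0],[0,0,0.08,0,0,0,0],[0,0,0,0,0,0,0]]])

```text
t: 20.45
tool_pos: [0.6155, -0.0791, 0.3215]
tcp_rot: [-0.0, 0.013, 1.0, 0.0]
ft_force: [1.3, -0.1, -0.6]
width: 0.0089
finger_force: 78.1
```

```bash
python3 -c "
from h import *
go(.6152,-.0792,.3046,178.5)
"
```

```text
t 20.45 p [ 0.6155 -0.0791  0.3215] yaw 178.55 w 0.0089 ff 78.1 F [ 1.3 -0.1 -0.6] T [-0.01 -0.01  0.03] q [ 0.87  0.87 -1.22  1.68  0.87  1.23  0.99]
shift units [ 0.01  -0.006  0.678] turn units [ 0.    -0.004  0.006]
```

Now through the pins, with a ±1 mm wiggle along the slot (tool x).

Emit:
play_rows(targets=[[[0,0,0.08,0,0,0,0],[0.04,0,0.06,0,0,0,0],[-0.08,0,0.06,0,0,0,0],[0.08,0,0.06,0,0,0,0],[-0.08,0,0.06,0,0,0,0],[0.04,0,0,0,0,0,0]]])

```text
t: 21.05
tool_pos: [0.6158, -0.0788, 0.314]
tcp_rot: [0.0, 0.013, 1.0, 0.0]
ft_force: [0.7, 1.0, -1.0]
width: 0.0087
finger_force: 78.2
```

```bash
python3 -c "
from h import *
go(.6152,-.0792,.3046,178.5)
"
```

```text
t 21.05 p [ 0.6158 -0.0788  0.314 ] yaw 178.56 w 0.0087 ff 78.2 F [ 0.7  1.  -1. ] T [ 0.2  -0.17 -0.05] q [ 0.87  0.88 -1.22  1.69  0.88  1.22  0.98]
shift units [ 0.023 -0.015  0.377] turn units [0.002 0.006 0.007]
```

Emit:
play_rows(targets=[[[0.04,0,0.06,0,0,0,0],[-0.08,0,0.06,0,0,0,0],[0.08,0,0.06,0,0,0,0],[-0.08,0,0.06,0,0,0,0],[0.04,0,0.06,0,0,0,0],[0,0,0,0,0,0,0]]])

```text
t: 21.65
tool_pos: [0.6162, -0.0791, 0.3063]
tcp_rot: [0.001, 0.013, 1.0, 0.0]
ft_force: [3.9, 0.6, -2.1]
width: 0.0092
finger_force: 78.0
```

```bash
python3 -c "
from h import *
go(.6152,-.0792,.3046,178.5)
"
```

```text
t 21.65 p [ 0.6162 -0.0791  0.3063] yaw 178.54 w 0.0092 ff 78.0 F [ 3.9  0.6 -2.1] T [ 0.19 -1.11 -0.06] q [ 0.87  0.89 -1.21  1.69  0.89  1.21  0.98]
shift units [ 0.039 -0.005  0.066] turn units [0.005 0.017 0.005]
```

Emit:
play_rows(targets=[[[0.04,0,0.03,0,0,0,0],[-0.04,0,0.03,0,0,0,0],[0.02,0,0.03,0,0,0,0],[0,0,0.03,0,0,0,0],[0,0,0,0,0,0,0]]])

```text
t: 22.15
tool_pos: [0.6159, -0.079, 0.3047]
tcp_rot: [0.001, 0.013, 1.0, -0.0]
ft_force: [3.8, -0.7, 6.0]
width: 0.0091
finger_force: 79.3
```

```bash
python3 -c "
from h import *
go(.6152,-.0792,.3046,178.5)
"
```

```text
t 22.15 p [ 0.6159 -0.079   0.3047] yaw 178.53 w 0.0091 ff 79.3 F [ 3.8 -0.7  6. ] T [-0.07 -1.04  0.01] q [ 0.87  0.89 -1.21  1.7   0.89  1.21  0.97]
shift units [ 0.029 -0.007  0.002] turn units [-0.001  0.021  0.003]
```

Emit:
play_rows(targets=[[[0.03,0,0.04,0,0,0,0],[-0.04,0,0.04,0,0,0,0],[0.04,0,0.02,0,0,0,0],[-0.02,0,0,0,0,0,0],[0,0,0,0,0,0,0]]])

```text
t: 22.65
tool_pos: [0.6159, -0.0788, 0.3044]
tcp_rot: [0.002, 0.013, 1.0, -0.001]
ft_force: [-0.4, -1.0, 19.6]
width: 0.0091
finger_force: 81.3
```

```bash
python3 -c "
from h import *
go(.6152,-.0792,.3046,178.5)
"
```

```text
t 22.65 p [ 0.6159 -0.0788  0.3044] yaw 178.53 w 0.0091 ff 81.3 F [-0.4 -1.  19.6] T [-0.39  0.05 -0.02] q [ 0.87  0.89 -1.21  1.7   0.89  1.21  0.97]
shift units [ 0.029 -0.017 -0.008] turn units [-0.009  0.03   0.003]
```

Emit:
play_rows(targets=[[[0,0,-0.05,0,0,0,0],[0,0,0,0,0,0.5,0],[0,0,0,0,0,0.8,0],[0,0,0,0,0,0.8,0],[0,0,0,0,0,0.9,0],[0,0,0,0,0,0,0]]])

```text
t: 23.25
tool_pos: [0.6158, -0.0792, 0.3046]
tcp_rot: [0.002, 0.222, 0.975, -0.001]
ft_force: [2.1, -0.9, 11.6]
width: 0.0094
finger_force: 80.1
```

```bash
python3 -c "
from h import *
go(.6159,-.0789,.304,81.5)
"
```

```text
t 23.25 p [ 0.6158 -0.0792  0.3046] yaw 154.32 w 0.0094 ff 80.1 F [ 2.1 -0.9 11.6] T [-0.34 -0.45  0.01] q [ 0.83  0.84 -1.13  1.7   0.83  1.16  0.59]
shift units [0.001 0.012 0.023] turn units [0.018 0.026 9.103]
```

Emit:
play_rows(targets=[[[0,0,0,0,0,0.9,0],[0,0,0,0,0,0.9,0],[0,0,0,0,0,0.9,0],[0,0,0,0,0,0.9,0],[0,0,0,0,0,0.4,0],[0,0,0,0,0,0,0]]])

```text
t: 23.85
tool_pos: [0.6154, -0.0798, 0.3045]
tcp_rot: [0.002, 0.482, 0.876, -0.001]
ft_force: [-0.2, -2.9, 14.6]
width: 0.0092
finger_force: 80.5
```

```bash
python3 -c "
from h import *
go(.6159,-.0789,.304,81.5)
"
```

```text
t 23.85 p [ 0.6154 -0.0798  0.3045] yaw 122.40 w 0.0092 ff 80.5 F [-0.2 -2.9 14.6] T [-0.73  0.02  0.11] q [ 0.78  0.77 -1.03  1.7   0.74  1.1   0.09]
shift units [0.021 0.035 0.021] turn units [0.01  0.027 5.112]
```

Emit:
play_rows(targets=[[[0,0,0,0,0,0.9,0],[0,0,0,0,0,0.9,0],[0,0,0,0,0,0.9,0],[0,0,0,0,0,0.9,0],[0,0,0,0,0,0.9,0],[0,0,0,0,0,0.6,0],[0,0,0,0,0,0,0],[0,0,0,0,0,0,0]]])

```text
t: 24.65
tool_pos: [0.6146, -0.0801, 0.3045]
tcp_rot: [0.001, 0.757, 0.654, -0.002]
ft_force: [-4.0, -2.7, 18.5]
width: 0.0095
finger_force: 80.9
```

```bash
python3 -c "
from h import *
go(.6159,-.0789,.304,81.5)
s=viewer.get_image('side')[:,:,::-1];h=cv2.cvtColor(s,cv2.COLOR_BGR2HSV)
# cartridge cap: dark centroid near home pixel (278,319)/4 crop; compare with a3
e=proj('side',[.6191,.0419,.175]);x,y=e.round().astype(int);print('cap exp',e)
g=s[y-5:y+6,x-8:x+10].astype(int).mean(2)
w=np.clip(70-g,0,None);yy,xx=np.mgrid[y-5:y+6,x-8:x+10];print('cap',(w*xx).sum()/w.sum(),(w*yy).sum()/w.sum(),g.min())
"
```

```text
t 24.65 p [ 0.6146 -0.0801  0.3045] yaw 81.67 w 0.0095 ff 80.9 F [-4.  -2.7 18.5] T [-0.9   1.08  0.09] q [ 0.7   0.7  -0.88  1.7   0.61  1.04 -0.53]
shift units [0.056 0.046 0.018] turn units [-0.002  0.03   0.022]
cap exp [348.52236348 179.43008552]
cap 348.61869298082297 179.35766151554648 20.333333333333332
```

Emit:
play_rows(targets=[[[0,0,-0.03,0,0,0.3,0],[0,0,0,0,0,0,0],[0,0,0,0,0,0,0],[0,0,0,0,0,0,0],[0,0,0,0,0,0,0],[0,0,0,0,0,0,0]]])

```text
t: 25.3
tool_pos: [0.6145, -0.0802, 0.3045]
tcp_rot: [0.001, 0.77, 0.638, -0.002]
ft_force: [-2.9, -3.6, 15.2]
width: 0.0084
finger_force: 80.3
```

```bash
python3 -c "
from h import *
go()
s=viewer.get_image('side')[:,:,::-1];cv2.imwrite('pics/s9.png',s);h=cv2.cvtColor(s,cv2.COLOR_BGR2HSV)
m=cv2.inRange(h,(5,170,60),(18,255,255))[190:250,355:415];c=cv2.connectedComponentsWithStats(m)
print(c[2][1:],c[3][1:]+[355,190])
ys,xs=np.nonzero(m)
for y in sorted(set(ys)):print(y+190,xs[ys==y].min()+355,xs[ys==y].max()+355)
R=.008
for a in(0,80,90): # bow lower/upper edge ends
  d=np.array([np.cos(np.radians(-1.5-a)),np.sin(np.radians(-1.5-a)),0])*.017
  print(a,[proj('side',np.array([.6163,-.0777,z])+k*d).round(1) for z in(.126,.166) for k in(-1,1)])
"
```

```text
t 25.30 p [ 0.6145 -0.0802  0.3045] yaw 79.28 w 0.0084 ff 80.3 F [-2.9 -3.6 15.2] T [-0.81  0.78  0.1 ] q [ 0.7   0.69 -0.87  1.7   0.61  1.04 -0.57]
[[ 30  31   6  23 100]] [[387.4  232.22]]
221 386 386
222 385 387
223 385 388
224 386 389
225 385 389
226 386 390
227 386 390
228 386 390
229 386 390
230 386 390
231 386 390
232 386 390
233 386 390
234 386 390
235 386 389
236 386 389
237 385 389
238 385 389
239 385 389
240 385 389
241 385 388
242 385 388
243 386 387
0 [array([375.4, 241.3]), array([391.1, 234.2]), array([376.9, 225.8]), array([393.1, 218.7])]
80 [array([376.7, 232.5]), array([390.1, 243.1]), array([378.2, 217. ]), array([392.1, 227.6])]
90 [array([378. , 231.8]), array([388.8, 243.8]), array([379.5, 216.3]), array([390.7, 228.3])]
```

```bash
python3 -c "
from plant import arm
print(arm.job_done())"
```

```text
the job is handed in; nothing more can be done
None
```

I handed the job in at about 25 s: the blue cartridge is home in the bay, and the orange key is fully home, with the gripper turned about 99° clockwise and still holding it. I never touched the green cartridge or the grey key. I don't have a judged result, because the hand-in returned no verdict.

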